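# Lid off the macaron canister and onto its rack

### The arm

A 7-joint arm with a two-finger parallel gripper is mounted at the origin on the work surface. World frame = base frame: x ahead of the robot, y to its left, z up, the work surface at z = 0. Lengths are in m, angles in rad, forces in N, time in s.
With the tool pointing down it reaches from about 0.35 to 0.775 m from the base axis. Payload 3.1 kg.
Tool frame: the origin (TCP) lies on the front face of the gripper's body, between the roots of the fingers; the fingertips stand 73 mm ahead of it and the grasp point (between the pads) lies 54 mm ahead of it; z points along the fingers, y is the line along which they close (so a half turn about z gives the same grasp; the last joint's range is limited). The gripper opens to 85 mm and grips with 20 to 120 N. Pads are 22 mm wide; open, the fingers measure 114 mm over their backs; the gripper's body (76 mm by 85 mm) begins 54 mm behind the grasp point. The pads swing forward as they close: fully open they stand 13 mm farther back than shut.
Start: joints at [-1.373, 0.311, 0.014, 1.512, -0.004, 1.319, -0.027], TCP at [0.131, 0.534, 0.304] pointing down, gripper open.
Joint ranges: [-2.7, 2.7], [-0.3, 1.91], [-1.27, 1.3], [0.12, 2.57], [-1.44, 4.58], [0.2, 2.03], [-3.05, 3.05]. Speed limits (rad/s): [2.79, 2.79, 3.14, 3.14, 3.14, 3.14, 3.14].

### API

Orientations are given as a unit quaternion [x, y, z, w].
In Python, from station import arm gives the robot as it stands.
- The arm moves only by the shell command python3 -m inch 'ROWS' [FORCE]. ROWS is JSON, one flat list of numbers, 7 for each row, row after row: the turn, a rotation vector about the world's x, y, z in rad, then the shift along the world's x, y, z in mm, then the opening, from 0 (shut) to 1 (fully open). In form: [ax, ay, az, tx, ty, tz, jaw, ax, ay, az, tx, ty, tz, jaw, ...]. A call has 1 to 20 rows; each row is the pose to reach, as a shift and turn from the pose commanded when the call began; what a row does not reach only later rows make up. A row lasts 1/12 s, in which the tool goes at most 41.7 mm and 7.16 degrees, less where a joint would pass 70% of its speed; a pose out of reach is approached as far as the arm can. A call with a gripper value outside its range is refused whole. The fingers move at their own pace and stop on an object; FORCE is the grip in N (left out, the last holds). Time passes only in rows, so rows that repeat a pose let the fingers close. It gives the time, the measured TCP pose, the force, the opening and the grip force at its end, in the units of the state.
- arm.observe(): the state, without advancing time (a new reading comes with each control period).
- arm.get_image(name): name is "scene" or "top" or "wrist"; returns a dict with "frame" (420x560x3 uint8, red, green, blue), "z_map" (420x560 float32, m along the optical axis (not along the pixel's ray), 0 where there is no reading), "mtx" (3x3 intrinsics, pixels), "distortion" ([k1, k2, p1, p2, k3] as OpenCV has them; the pictures are not rectified), "cam_to_world" (4x4, takes a point from camera to world coordinates). Camera axes: x right, y up, looking along -z (the intrinsics and any distortion apply to the point x, -y, -z); pixel columns grow to the right and rows downward; lengths in m; the calibration is good to about 2 mm. A picture is of the moment at which its call begins.
- arm.sign_off(): hands the job in; it is judged then, once.
Trained networks look in a picture, given as the dict that the camera call returned (one of the last four; its "shot" number tells which), for a name from the list of things; names that differ only in an ending like _2 or _b are one class to them, and where a whole thing is asked for, a point or a joint stands for the part that bears it (a point fixed in the world has none). Each returns a list of dicts, best first, with "score" (0 to 1); they miss things now and then, are a little off and sometimes report something else, mostly with a low value. They report only what shows in the picture. A call takes as long as a camera call.
- arm.regions_of(picture, query): "mask" (420x560 bool, what is visible of it) and "extent" ([centre column, centre row, width, height] in pixels, round what is visible of it).
The state is a dict: "time": time; "joints": joint angles; "dq": joint speeds; "joint_efforts": joint torques, N m; "position": TCP position; "eef_rot": TCP orientation; "contact_force": force on the tool from outside, world axes, zero at the start; "moment": the same for the moment, N m; "width": finger opening in m; "finger_force": force on a finger pad.
Only numpy, scipy, OpenCV 4.12 (cv2) and the standard library are available. Lean on these libraries where they do the work, as an engineer would, in place of code of your own. Each camera call takes 0.05 s, during which the arm holds its last target. There are 200 camera calls.

### The job

Lift the wooden lid off the white macaron canister, lean it on the display easel with its black fin facing out and let go, then take hold of it afresh and stand it on a long edge between the steel prongs of the empty lid holder, the one with the oblong on its label. Lower the lid rather than dropping it, leave the canister where it stands, and do not disturb the other things on the counter.

Things in the scene. Friction and masses are not known exactly. Their poses are not given: they have to be found in the camera images.
- lid: flat light-wood lid, 100 mm along its x, 150 mm along its y, 6 mm thick along z, about 120 g; origin at the middle of the board (3 mm below its top face). Starts lying on the canister, turned with it, fin up. Four rubber lugs under its corners (10 mm across, at x +-34, y +-58 mm, reaching 8 mm below the origin) sit with 3 mm play inside the canister's mouth.
- lid_fin (a point): top middle of the black fin on the lid's upper face, 33 mm above the lid's origin; the fin stands at the lid's centre, 36 mm along the lid's x, 12 mm thick along y, 30 mm high
- canister: open oblong white ceramic box, 94 mm (x) by 144 mm (y), 70 mm tall, walls 5 mm, loose, 0.9 kg, macarons inside; origin at the centre of its underside, z up
- easel: fixed dark-wood easel, base 130 x 110 mm, front to its own -x. Two arms (y +-35 mm, 12 mm wide) slope up and back (+x) at 60 deg from horizontal, each with a ledge square to it and a 10 mm high front lip; 16 mm free between arm and lip. The arms reach 60 mm up from the ledge: the upper 40 mm of the lid stands free. Origin at the counter, z up
- easel_rest (a point): where the lid's origin lies when it leans home: underside on the arms, a long edge down on the ledges, fin facing up and to the easel's front; the lid's normal is then 55 to 60 deg from vertical. Site at (2.4, 0, 79.8) mm in the easel's frame, turned like the easel (not tilted)
- holder: empty fixed lid holder: dark-wood base 60 mm (x) by 150 mm (y), 12 mm thick; steel prongs at y +-30 mm on either side of a 12 mm wide slot that runs along y at x = 0; prongs 8 mm thick, straight to 45 mm, then flaring outward to 62 mm above the counter. White label with a black oblong on its +x face, up to 33 mm above the counter. Origin at the centre of its underside
- holder_slot (a point): middle of the slot's floor, on the base's top, 12 mm above the counter; axes as the holder's. A lid standing home has its origin 50 mm above this point
- round_holder: like the holder but with a round wooden lid, 110 mm across, fixed upright in its slot (top 122 mm above the counter, knob reaching 25 mm to -x), and a disc on its label; it and the empty holder may have swapped places
- tart_dish: white dish 80 x 80 mm with one domed cake, about 52 mm tall; loose, leave alone; origin at the centre of its underside
- sugar_bowl: white bowl, 76 mm across, 45 mm tall; loose, leave alone; origin at the centre of its underside
- price_stand: small grey foot 35 x 60 mm with an upright card, 57 mm tall; loose, leave alone; origin at the centre of its underside
- sprinkle_jar: closed glass jar, 60 mm across, 85 mm tall; loose, leave alone; origin at the centre of its underside
- espresso_cup: white mug, 64 mm across, 60 mm tall; loose, leave alone; origin at the centre of its underside

How it is judged:
On the way, in this order (a step that is already met when the one before it is completed fails the run):
1. the lid is lifted clear of the canister, at least 25 mm above its seat (z of lid in the frame of canister above 0.098 m), for 0.1 s.
2. the lid leans at rest on the easel, fin to the front, released by the fingers (distance between lid and easel_rest below 0.035 m and angle between lid's own z axis and vertical between 0.85 and 1.25 rad and contact force between lid and easel above 0.2 N and contact force between the fingers and lid below 0.05 N and linear speed of lid below 0.02 m/s), for 0.3 s.
At the end, for the whole second after the job is handed in: The lid stands at rest on a long edge on the slot floor of the empty holder (origin 42-56 mm above it), within 15 mm across and 35 mm along the slot, square to it within 0.30 rad (face) and 0.20 rad (long edge), either face in front; canister upright, within 40 mm of its start (x of lid in the frame of holder_slot between -0.015 and 0.015 m and y of lid in the frame of holder_slot between -0.035 and 0.035 m and z of lid in the frame of holder_slot between 0.042 and 0.056 m and angle between the z axis of lid and the x axis of holder_slot, either way round below 0.3 rad and angle between the y axis of lid and the y axis of holder_slot, either way round below 0.2 rad and linear speed of lid below 0.02 m/s and angular speed of lid below 0.2 rad/s and distance of canister from where it was at the start of the episode below 0.04 m and angle between canister's own z axis and vertical below 0.1 rad); the robot touches nothing.
It fails at once if the lid is dropped (moves faster than 0.6 m/s out of the fingers) (linear speed of lid above 0.6 m/s and contact force between the fingers and lid below 0.05 N).
It fails at once if the canister is shoved over 40 mm or tipped over 0.3 rad (distance of canister from where it was at the start of the episode above 0.04 m or angle between canister's own z axis and vertical above 0.3 rad).
It fails at once if another thing on the counter is displaced by more than 30 mm (distance of any of tart_dish, sugar_bowl, price_stand, sprinkle_jar, espresso_cup from where it was at the start of the episode above 0.03 m).
It also fails if it takes over 53 s, if anything falls off the work surface, if the arm or the gripper's body presses on something with over 40 N, if the wrist force passes 120 N, or if a joint passes its speed limit or range.

## Working session

There is one attempt and no reset: what is moved stays moved. The work goes in short steps, Python scripts to look and compute and a shell command to move; the robot and the scene stay as the last step left them, time stands still between calls to the robot, and variables do not carry over. Pictures are saved under pics/ and viewed, at most 10 in all, crops included, and the job is handed in when it is done.

```bash
mkdir -p pics; ls
cat > h.py <<'E'
import numpy as np, cv2
from station import arm
from scipy.spatial.transform import Rotation as R
def cloud(p):
    h,w=p["z_map"].shape
    u,v=np.meshgrid(np.arange(w),np.arange(h))
    n=cv2.undistortPoints(np.stack([u,v],-1).reshape(-1,1,2).astype(float),p["mtx"],np.array(p["distortion"],float)).reshape(h,w,2)
    z=p["z_map"]; c=np.stack([n[...,0]*z,-n[...,1]*z,-z],-1)
    T=np.array(p["cam_to_world"]); return c@T[:3,:3].T+T[:3,3], z>0
def save(p,name): cv2.imwrite("pics/"+name,p["frame"][...,::-1])
E
python3 - <<'E'
from h import *
ims={n:arm.get_image(n) for n in("scene","top")}
cv2.imwrite("pics/a.png",cv2.resize(np.vstack([ims[n]["frame"] for n in ims]),None,fx=.71,fy=.71)[...,::-1])
for n,p in ims.items():
    P,ok=cloud(p)
    for q in "lid lid_fin canister easel holder round_holder tart_dish sugar_bowl price_stand sprinkle_jar espresso_cup".split():
        for r in arm.regions_of(p,q)[:2]:
            m=r["mask"]&ok; X=P[m]
            if len(X): print(n,q,round(r["score"],2),np.round(r["extent"]),len(X),np.round(np.median(X,0),3),np.round(np.percentile(X,2,0),3),np.round(np.percentile(X,98,0),3))
s=arm.observe();print(s)
E
```

```text
pics
scene lid 0.61 [412. 219.  63.  47.] 1887 [0.518 0.326 0.076] [0.437 0.267 0.073] [0.585 0.388 0.105]
scene lid_fin 0.9 [409. 223.  69.  48.] 1926 [0.519 0.326 0.076] [0.437 0.265 0.072] [0.586 0.388 0.105]
scene lid_fin 0.62 [254. 229.  66.  57.] 2158 [ 0.562 -0.014  0.01 ] [ 0.471 -0.086 -0.001] [0.607 0.044 0.08 ]
scene canister 0.68 [408. 240.  67.  58.] 1680 [0.566 0.321 0.036] [0.47  0.258 0.001] [0.593 0.397 0.069]
scene canister 0.58 [150. 233.  70.  57.] 2464 [ 0.619 -0.251  0.035] [ 0.591 -0.325  0.003] [ 0.65  -0.184  0.117]
scene easel 0.94 [253. 230.  69.  57.] 2202 [ 0.562 -0.014  0.01 ] [ 0.477 -0.091 -0.001] [0.606 0.044 0.08 ]
scene holder 0.57 [168. 203.  59.  37.] 948 [ 0.465 -0.255  0.012] [ 0.428 -0.341  0.001] [ 0.495 -0.198  0.052]
scene round_holder 0.75 [152. 233.  67.  52.] 2337 [ 0.619 -0.251  0.036] [ 0.595 -0.322  0.005] [ 0.651 -0.184  0.115]
scene tart_dish 0.57 [283. 281.  43.  26.] 1036 [0.693 0.073 0.009] [0.645 0.032 0.003] [0.719 0.108 0.046]
scene sugar_bowl 0.92 [196. 264.  37.  33.] 849 [ 0.668 -0.125  0.03 ] [ 0.645 -0.156  0.002] [ 0.718 
[... 2005 characters left out ...]
: 1.2, 'joints': array([-1.37270613,  0.31089792,  0.01397358,  1.51154231, -0.00444453,
        1.31921702, -0.02721822]), 'dq': array([-0.00165062,  0.00020099,  0.00020209, -0.00030087,  0.00158734,
       -0.00119261, -0.00077607]), 'joint_efforts': array([-4.35338779e-04, -3.79812562e+01,  1.45700332e-01, -2.30852044e+01,
        1.23557748e-02,  2.02951436e-03, -1.08531279e-05]), 'position': array([0.13056563, 0.53426889, 0.30388777]), 'eef_rot': array([ 1.19572579e-01,  9.92825462e-01, -1.54469303e-05, -1.64985783e-05]), 'contact_force': array([1.60623035, 0.40863179, 0.37077852]), 'moment': array([0.00068085, 0.0304514 , 0.02185079]), 'finger_force': 0.0, 'width': 0.0852206021185454}
```

View pics/a.png

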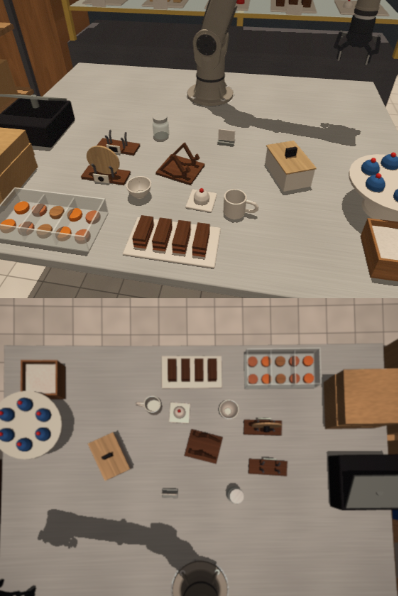

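Run:
```python
from h import *
ims={n:arm.get_image(n) for n in("top","scene")}
def rect(X,nm):
    c,s,a=cv2.minAreaRect((X[:,:2]*1000).astype(np.float32)); print(nm,len(X),"c",np.round(c,1),"size",np.round(s,1),"ang",round(a,1),"z",np.round(np.median(X[:,2]),4))
clouds={}
for n,p in ims.items():
    P,ok=cloud(p); P=P[ok]; 
    box=lambda x0,x1,y0,y1,z0,z1:P[(P[:,0]>x0)&(P[:,0]<x1)&(P[:,1]>y0)&(P[:,1]<y1)&(P[:,2]>z0)&(P[:,2]<z1)]
    rect(box(.4,.63,.23,.43,.070,.082),n+" lid"); F=box(.4,.63,.23,.43,.095,.12); rect(F,n+" fin")
    rect(box(.4,.52,-.37,-.17,.007,.018),n+" holder base"); 
    Hh=box(.4,.52,-.37,-.17,.045,.07); print("prongs"); 
    km=cv2.kmeans((Hh[:,:2]).astype(np.float32),4,None,(3,50,1e-6),5,cv2.KMEANS_PP_CENTERS)[2]; print(np.round(km*1000,1),Hh[:,2].max())
    rect(box(.45,.65,-.12,.075,.005,.016),n+" easel base")
    E=box(.45,.65,-.12,.075,.02,.2); print("easel",len(E),E[:,2].max())
    for z in np.arange(.02,.1,.01):
        q=E[(E[:,2]>z)&(E[:,2]<z+.01)]
        if len(q): print(round(z,2),len(q),np.round(np.mean(q,0),3),np.round(q.min(0),3),np.round(q.max(0),3))
    rect(box(.56,.67,-.35,-.17,.007,.018),n+" round holder base")
    rect(box(.56,.67,-.35,-.17,.075,.14),n+" round lid")
p=ims["top"]; s=p["frame"]; a=cv2.resize(s[170:260,125:420],None,fx=2.7,fy=2.7,interpolation=cv2.INTER_CUBIC)
p=ims["scene"]; b=cv2.resize(p["frame"][170:270,120:415],None,fx=2.7,fy=2.7,interpolation=cv2.INTER_CUBIC)
cv2.imwrite("pics/b.png",np.vstack([a,b])[...,::-1])
```

```text
top lid 2200 c [508.4 327.3] size [151.6 102.6] ang 24.3 z 0.0765
top fin 82 c [507.5 326.7] size [12.2 38.2] ang 24.4 z 0.1055
top holder base 1067 c [ 447.4 -262.6] size [171.4  88.3] ang 87.0 z 0.0122
prongs
[[ 443.2 -299.1]
 [ 447.7 -240. ]
 [ 471.1 -301.4]
 [ 476.4 -242.5]] 0.06485900681361523
top easel base 1573 c [551.9 -17.1] size [198.3 177.8] ang 0.7 z 0.0103
easel 343 0.09129067768044119
0.02 21 [ 0.539 -0.059  0.025] [ 0.494 -0.081  0.02 ] [0.583 0.007 0.029]
0.03 56 [ 0.546 -0.013  0.037] [ 0.497 -0.075  0.031] [0.593 0.037 0.04 ]
0.04 69 [ 0.558 -0.018  0.045] [ 0.499 -0.118  0.041] [0.648 0.037 0.05 ]
0.05 65 [ 0.549 -0.006  0.054] [ 0.502 -0.102  0.05 ] [0.65  0.032 0.06 ]
0.06 40 [ 0.546 -0.025  0.064] [ 0.502 -0.054  0.06 ] [0.587 0.003 0.07 ]
0.07 52 [ 0.546 -0.024  0.075] [ 0.504 -0.048  0.07 ] [ 0.586 -0.005  0.08 ]
0.08 39 [ 0.542 -0.023  0.084] [ 0.504 -0.037  0.08 ] [ 0.584 -0.01   0.09 ]
0.09 1 [ 0.579 -0.031  0.091] [ 0.579 -0.031  0.091] [ 0.579 -0.031  0.091]
top round holder base 747 c [ 607.2 -264.1] size [170.   80.3] ang 85.8 z 0.0123
top round lid 230
[... 450 characters left out ...]
861545947265714
0.02 65 [ 0.56  -0.02   0.025] [ 0.5   -0.119  0.02 ] [0.65  0.024 0.03 ]
0.03 130 [ 0.562 -0.015  0.036] [ 0.501 -0.119  0.03 ] [0.65  0.037 0.04 ]
0.04 164 [ 0.559 -0.01   0.045] [ 0.505 -0.12   0.04 ] [0.65  0.039 0.05 ]
0.05 110 [ 0.55  -0.011  0.054] [ 0.502 -0.06   0.05 ] [0.597 0.032 0.06 ]
0.06 95 [ 0.548 -0.023  0.065] [ 0.508 -0.054  0.06 ] [0.589 0.002 0.07 ]
0.07 81 [ 0.552 -0.023  0.075] [ 0.505 -0.046  0.07 ] [ 0.587 -0.004  0.08 ]
0.08 45 [ 0.547 -0.023  0.084] [ 0.504 -0.04   0.08 ] [ 0.585 -0.008  0.089]
scene round holder base 806 c [ 618.9 -256.7] size [152.2  66.9] ang 87.7 z 0.0114
scene round lid 631 c [ 616.5 -255.9] size [107.2  11.5] ang 88.7 z 0.0964
```

View pics/b.png

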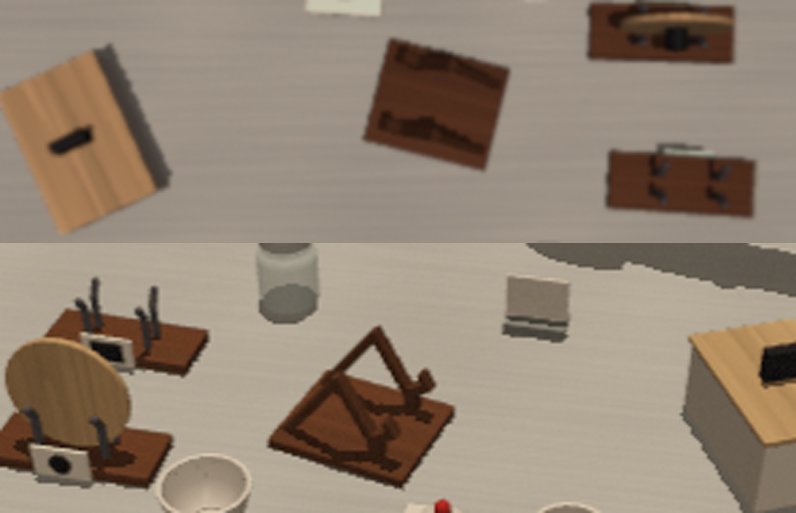

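```bash
cat >> h.py <<'E'
D=np.pi/180
def az(d,tilt=0): # horizontal unit vector at azimuth d
    return np.array([np.cos(d*D),np.sin(d*D),0])
Z=np.array([0,0,1.])
def pose(back,yax): # tool rotation with fingers pointing along -back, closing along yax
    z=-back/np.linalg.norm(back); y=yax-z*(yax@z); y/=np.linalg.norm(y); return R.from_matrix(np.stack([np.cross(y,z),y,z],1))
def go(grasp,rot,cmd=None,off=0.054):
    """print rotvec, shift mm from the present/commanded pose to put grasp point there"""
    s=arm.observe(); p0,r0=(s["position"],R.from_quat(s["eef_rot"])) if cmd is None else cmd
    tcp=np.array(grasp)-off*rot.as_matrix()[:,2]; v=(rot*r0.inv()).as_rotvec()
    print("turn",np.round(v,3),np.round(np.linalg.norm(v)/D,1),"deg shift",np.round((tcp-p0)*1000,1),"tcp",np.round(tcp,3)); return tcp,rot
E
python3 - <<'E'
from h import *
from scipy.optimize import least_squares
A=[]
for n in("top","scene"):
    p=arm.get_image(n);P,ok=cloud(p)
    f=p["frame"].astype(int); m=ok&(f[...,0]-f[...,2]>15)&(f.sum(-1)<300)&(abs(P[...,0]-.55)<.11)&(abs(P[...,1]+.02)<.1)&(P[...,2]>.004)
    X=P[m]; B=X[X[:,2]<.016]; c,s,a=cv2.minAreaRect((B[:,:2]*1000).astype(np.float32)); print(n,np.round(c,1),np.round(s,1),round(a,2),len(X))
    A.append(X[X[:,2]>.022])
X=np.vstack(A)
def res(q):
    c,s=np.cos(q[2]),np.sin(q[2]); d=X-np.array([q[0],q[1],0]); x=c*d[:,0]+s*d[:,1]; y=-s*d[:,0]+c*d[:,1]; z=d[:,2]
    # front surface of arms / sides: distance to arm plane segment bands and ledge
    u=np.array([.5,.866]);n=np.array([-.866,.5]); o=np.array([-20,35])/1000
    a=(x-o[0])*u[0]+(z-o[1])*u[1]; b=(x-o[0])*n[0]+(z-o[1])*n[1]
    dy=np.maximum(abs(abs(y)-.035)-.006,0)
    d1=np.hypot(np.maximum(0,np.maximum(b,-.01-b)),np.maximum(0,np.maximum(-a,a-.06)))
    d2=np.hypot(np.maximum(0,np.maximum(-b,b-.022)),np.maximum(0,np.maximum(a,-a-.006)))
    d3=np.hypot(np.maximum(0,np.maximum(.016-b,b-.022)),np.maximum(0,np.maximum(-a,a-.01)))
    return np.hypot(dy,np.minimum(np.minimum(d1,d2),d3))
for y0 in(-104,-96,-112):
    r=least_squares(res,[.548,-.012,y0*D],loss="soft_l1",f_scale=.003,x_scale=[.01,.01,.1]); print(np.round(r.x[:2],4),r.x[2]/D,r.cost,len(X),np.mean(abs(res(r.x))))
lx=az(-65.7); lc=np.array([.508,.327,.073]); d=30*D
rot=pose(Z*np.cos(d)+lx*np.sin(d),az(24.3))
g=lc+Z*.027
b=-rot.as_matrix()[:,2]
go(g+b*.09,rot); go(g,rot)
E
```

```text
top [545. -22.] [129.6 110.1] 74.91 1822
scene [544.5 -21.8] [131.5 117.4] 75.44 1957
[ 0.5469 -0.0159] -105.1846234804165 0.021494356661563286 945 0.0090589404946078
[ 0.5469 -0.0159] -105.1846982081715 0.021494356665389156 945 0.009058929917066492
[ 0.5469 -0.0159] -105.18469677478376 0.021494356660841294 945 0.00905893011734523
turn [ 0.346  0.417 -0.886] 59.5 deg shift [ 407.  -272.9  -79.2] tcp [0.538 0.261 0.225]
turn [ 0.346  0.417 -0.886] 59.5 deg shift [ 388.5 -231.9 -157.1] tcp [0.519 0.302 0.147]
```

```bash
python3 -m inch '[0.346,0.417,-0.886,407,-273,-79,0.5,0.346,0.417,-0.886,407,-273,-79,0.5,0.346,0.417,-0.886,407,-273,-79,0.5,0.346,0.417,-0.886,407,-273,-79,0.5,0.346,0.417,-0.886,407,-273,-79,0.5,0.346,0.417,-0.886,407,-273,-79,0.5,0.346,0.417,-0.886,407,-273,-79,0.5,0.346,0.417,-0.886,407,-273,-79,0.5,0.346,0.417,-0.886,407,-273,-79,0.5,0.346,0.417,-0.886,407,-273,-79,0.5,0.346,0.417,-0.886,407,-273,-79,0.5,0.346,0.417,-0.886,407,-273,-79,0.5,0.346,0.417,-0.886,407,-273,-79,0.5,0.346,0.417,-0.886,407,-273,-79,0.5,0.346,0.417,-0.886,407,-273,-79,0.5,0.346,0.417,-0.886,407,-273,-79,0.5]' 60
python3 - <<'E'
from h import *
p=arm.get_image("wrist"); save(p,"w1.png")
P,ok=cloud(p); m=ok&(abs(P[...,0]-.508)<.07)&(abs(P[...,1]-.327)<.07)
F=P[m&(P[...,2]>.098)&(P[...,2]<.112)]; c,s,a=cv2.minAreaRect((F[:,:2]*1000).astype(np.float32)); print(np.round(c,1),s,a,len(F),np.median(F[:,2]))
L=P[m&(P[...,2]<.082)&(P[...,2]>.07)];print(np.median(L[:,2]))
lx=az(-65.7); d=30*D
rot=pose(Z*np.cos(d)+lx*np.sin(d),az(24.3))
s=arm.observe(); print(s["joints"],s["width"]); go(np.array([.508,.327,.100]),rot)
E
```

```text
time: 2.73
position: [0.5364, 0.263, 0.2253]
eef_rot: [0.523, 0.812, 0.14, -0.218]
contact_force: [-0.3, -0.0, -0.7]
width: 0.0429
finger_force: 0.0
[506.3 327.1] (11.494558334350586, 36.364524841308594) 24.458654403686523 1198 0.10675373084967239
0.07691724210741663
[-0.476563    0.53296943  0.34657032  1.51410947 -0.69930983  1.34741872
  0.50523086] 0.04297131702142013
turn [-0.002 -0.001 -0.003] 0.2 deg shift [-17.1  39.2 -78.7] tcp [0.519 0.302 0.147]
```

View pics/w1.png

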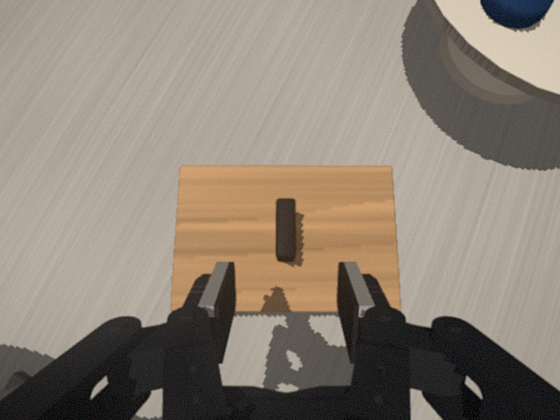

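```bash
python3 -m inch '[0,0,0,-5,11,-20,0.5,0,0,0,-10,21,-40,0.5,0,0,0,-14,31,-58,0.5,0,0,0,-17,37,-70,0.5,0,0,0,-19,41,-78,0.5,0,0,0,-19,41,-78,0.5,0,0,0,-19,41,-78,0.5]' 60
python3 -m inch '[0,0,0,0,0,0,0,0,0,0,0,0,0,0,0,0,0,0,0,0,0,0,0,0,0,0,0,0,0,0,0,0,0,0,0,0,0,0,0,0,0,0,0,0,0,0,0,0,0,0,0,0,0,0,0,0]' 60
```

```text
time: 3.37
position: [0.5181, 0.303, 0.1474]
eef_rot: [0.523, 0.812, 0.14, -0.218]
contact_force: [0.1, 0.6, 0.1]
width: 0.0425
finger_force: 0.0
time: 4.03
position: [0.5198, 0.3016, 0.1482]
eef_rot: [0.524, 0.811, 0.141, -0.217]
contact_force: [0.4, -2.6, 5.9]
width: 0.0111
finger_force: 61.7
```

```bash
python3 -m inch '[0,0,0,0,0,5,0,0,0,0,0,0,15,0,0,0,0,0,0,30,0,0,0,0,0,0,50,0,0,0,0,0,0,75,0,0,0,0,0,0,100,0,0,0,0,0,0,120,0,0,0,0,0,0,130,0,0,0,0,0,0,130,0,0,0,0,0,0,130,0,0,0,0,0,0,130,0]'
python3 - <<'E'
from h import *
p=arm.get_image("scene");P,ok=cloud(p)
s=arm.observe();print(s["width"],s["joints"])
# easel in frame at base centre
for n in("top",):
    q=arm.get_image(n);Q,k=cloud(q)
f=p["frame"]; cv2.imwrite("pics/c.png",cv2.resize(f[120:300,200:480],None,fx=2.5,fy=2.5)[...,::-1])
w=arm.get_image("wrist");W,k=cloud(w)
T=s["position"];Rt=R.from_quat(s["eef_rot"]).as_matrix()
d=(W-T)@Rt  # tool frame
m=k&(d[...,2]>.055)&(d[...,2]<.16)&(np.linalg.norm(W-T,axis=-1)<.2)&(w["frame"][...,0].astype(int)-w["frame"][...,2]>30)
X=W[m]; c=X.mean(0); U,S,V=np.linalg.svd(X-c,full_matrices=False); n=V[2]*np.sign(V[2][2]); print(len(X),"normal",n,"tilt",np.arccos(n[2])/D,"c",c,S/np.sqrt(len(X)))
for nm,P,p in(("scene",P,p),("top",Q,q)):
    f=p["frame"].astype(int); m=(p["z_map"]>0)&(f[...,0]-f[...,2]>15)&(f.sum(-1)<300)
    X=P[m]-np.array([.545,-.022,0]); c,s=np.cos(-105*D),np.sin(-105*D); x=c*X[:,0]+s*X[:,1];y=-s*X[:,0]+c*X[:,1]
    for z in np.arange(.02,.09,.005):
        for sg in(-1,1):
            g=(abs(X[:,2]-z)<.0025)&(abs(y*sg-.035)<.015)&(abs(x)<.07)
            if g.sum(): print(nm,sg,round(z,3),g.sum(),"x",np.round(np.sort(x[g]*1000)[[0,g.sum()//2,-1]]),"y",np.round(np.percentile(y[g]*1000,[0,50,100])))
E
```

```text
time: 4.95
position: [0.5179, 0.302, 0.2754]
eef_rot: [0.524, 0.811, 0.139, -0.218]
contact_force: [-0.4, 0.2, -1.8]
width: 0.0108
finger_force: 60.7
0.010896564533350892 [-0.54936541  0.47380432  0.34586452  1.47416123 -0.6806053   1.38987897
  0.37877544]
37774 normal [0.00536892 0.00155912 0.99998437] tilt 0.32032653397749505 c [0.49801976 0.34502642 0.20371255] [0.04592137 0.0205222  0.001283  ]
scene -1 0.02 14 x [-37. -31.  52.] y [-38. -32. -28.]
scene 1 0.02 17 x [-37. -26.  52.] y [33. 38. 41.]
scene -1 0.025 11 x [-38. -32.  49.] y [-35. -32. -30.]
scene 1 0.025 17 x [-39. -28.  46.] y [35. 39. 44.]
scene -1 0.03 12 x [-38. -31.  46.] y [-32. -30. -27.]
scene 1 0.03 20 x [-38. -26.  48.] y [35. 39. 42.]
scene -1 0.035 29 x [-46. -29.  42.] y [-40. -31. -28.]
scene 1 0.035 36 x [-45. -28.  43.] y [27. 38. 44.]
scene -1 0.04 31 x [-51. -26.  39.] y [-42. -31. -27.]
scene 1 0.04 40 x [-53. -27.  37.] y [28. 38. 43.]
scene -1 0.045 30 x [-53. -25.  33.] y [-38. -32. -28.]
scene 1 0.045 31 x [-51. -24.  37.] y [29. 38. 43.]
scene -1 0.05 32 x [-48. -22.  31.] y [-40. -32. -27.]

[... 1485 characters left out ...]
op -1 0.055 15 x [-47. -20.  28.] y [-40. -35. -30.]
top 1 0.055 19 x [-46. -20.  30.] y [29. 35. 39.]
top -1 0.06 10 x [-18.  -9.  26.] y [-41. -35. -30.]
top 1 0.06 11 x [-17. -13.  27.] y [29. 33. 39.]
top -1 0.065 7 x [-14.  18.  22.] y [-40. -36. -31.]
top 1 0.065 10 x [-15.  17.  23.] y [30. 36. 40.]
top -1 0.07 11 x [-15. -10.  19.] y [-40. -36. -32.]
top 1 0.07 12 x [-12.  10.  19.] y [29. 33. 40.]
top -1 0.075 13 x [-9.  9. 16.] y [-41. -35. -30.]
top 1 0.075 13 x [-9. -3. 15.] y [29. 32. 37.]
top -1 0.08 13 x [-6. -3. 11.] y [-41. -36. -30.]
top 1 0.08 12 x [-6.  2. 12.] y [32. 37. 41.]
top -1 0.085 9 x [-2.  4.  7.] y [-41. -35. -29.]
top 1 0.085 14 x [-2.  3.  6.] y [29. 33. 40.]
```

View pics/c.png

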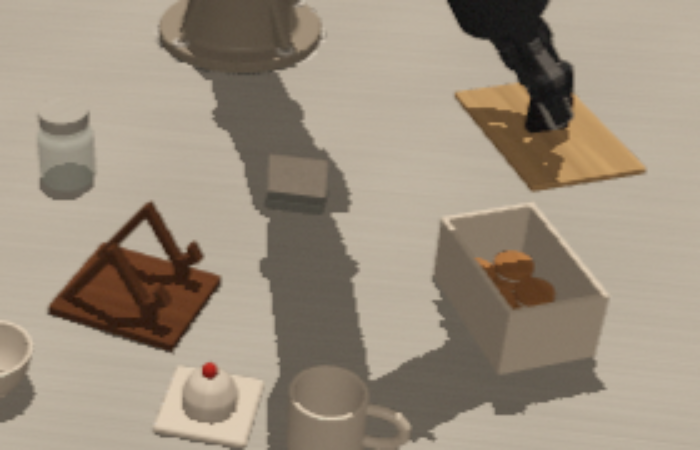

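Run:
```python
from h import *
cs=[]
for n in("top","scene"):
    p=arm.get_image(n);P,ok=cloud(p);f=p["frame"].astype(int)
    X=P[ok&(P[...,2]>.19)&(P[...,2]<.212)&(f[...,0]-f[...,2]>25)&(np.hypot(P[...,0]-.507,P[...,1]-.327)<.12)]
    c,s,a=cv2.minAreaRect((X[:,:2]*1000).astype(np.float32)); print(n,len(X),np.round(c,1),np.round(s,1),a,np.median(X[:,2]))
s=arm.observe(); T=s["position"]; print(T)
Rt=R.from_quat(s["eef_rot"])
u0=az(-65.7);n0=Z; A=np.stack([u0,np.cross(n0,u0),n0],1)
b=az(-105); u=.5*b+.866*Z; n=-.866*b+.5*Z; B=np.stack([u,np.cross(n,u),n],1)
M=R.from_matrix(B@A.T)
lid0=np.array([.507,.327,.2005])
rest=np.array([.5475,-.0127,.0798])
for nm,off in(("hover",Z*.12),("pre",u*.045+n*.004),("home",n*.002)):
    t=rest+off+M.as_matrix()@(T-lid0); print(nm,"turn",np.round(M.as_rotvec(),3),"shift",np.round((t-T)*1000,1),np.round(t,3))
print(np.round(-(M*Rt).as_matrix()[:,2],3),u,n)
```

```text
top 1084 [497.2 350. ] [149.4  52.8] 24.510194778442383 0.20334350552785257
scene 1650 [507.3 327.4] [156.9 103. ] 23.999847412109375 0.20305302791080831
[0.51821323 0.30217723 0.27571368]
hover turn [-1.063 -0.086 -0.621] shift [  42.6 -265.1  -14.7] [0.561 0.037 0.261]
pre turn [-1.063 -0.086 -0.621] shift [  37.7 -283.5  -93.7] [0.556 0.019 0.182]
home turn [-1.063 -0.086 -0.621] shift [  43.1 -263.4 -133.7] [0.561 0.039 0.142]
[0.131 0.482 0.866] [-0.12940952 -0.48296291  0.866     ] [0.22413729 0.83649177 0.5       ]
```

```bash
python3 -m inch '[-0.08,-0.006,-0.05,3,-20,0,0,-0.17,-0.014,-0.1,6,-42,-1,0,-0.266,-0.022,-0.155,10,-65,-3,0,-0.35,-0.029,-0.207,14,-88,-5,0,-0.44,-0.036,-0.26,18,-110,-6,0,-0.53,-0.043,-0.31,21,-132,-7,0,-0.62,-0.05,-0.362,25,-155,-9,0,-0.71,-0.057,-0.414,28,-177,-10,0,-0.8,-0.064,-0.466,32,-200,-11,0,-0.886,-0.072,-0.518,36,-222,-12,0,-0.97,-0.079,-0.57,39,-245,-13,0,-1.03,-0.083,-0.6,41,-258,-14,0,-1.063,-0.086,-0.621,43,-265,-15,0,-1.063,-0.086,-0.621,43,-265,-15,0,-1.063,-0.086,-0.621,43,-265,-15,0,-1.063,-0.086,-0.621,43,-265,-15,0,-1.063,-0.086,-0.621,43,-265,-15,0]'
cat >> h.py <<'E'
def lidfit(p,lo,hi,f=25,sm=True):
    "plane+rect of wooden (light) pixels in a world box -> centre of visible, normal, corners"
    P,ok=cloud(p);c=p["frame"].astype(int)
    m=ok&(c[...,0]-c[...,2]>f)&(c.sum(-1)>260)&(P>lo).all(-1)&(P<hi).all(-1)
    X=P[m]; c0=np.median(X,0); U,S,V=np.linalg.svd(X-c0,full_matrices=False); n=V[2]
    k=abs((X-c0)@n)<.004; X=X[k]; c0=X.mean(0); U,S,V=np.linalg.svd(X-c0,full_matrices=False); n=V[2]; n=n*np.sign(n[2] or 1)
    e=np.cross(n,V[0]); Y=np.stack([(X-c0)@V[0],(X-c0)@e],1)*1000
    c,s,a=cv2.minAreaRect(Y.astype(np.float32)); C=c0+(c[0]*V[0]+c[1]*e)/1000
    l=a*D if s[0]>s[1] else a*D+np.pi/2; L=np.cos(l)*V[0]+np.sin(l)*e
    return len(X),C,n,L,np.array(s)
E
python3 - <<'E'
from h import *
s=arm.observe(); print(s["position"],s["joints"],s["width"])
for nm in("scene","top"):
    p=arm.get_image(nm)
    if nm=="scene": cv2.imwrite("pics/d.png",cv2.resize(p["frame"][130:290,150:400],None,fx=2.5,fy=2.5)[...,::-1])
    r=lidfit(p,[.44,-.12,.11],[.68,.12,.30]); print(nm,[np.round(x,3) for x in r], np.arccos(abs(r[2][2]))/D, np.arctan2(r[2][1],r[2][0])/D)
E
```

```text
time: 6.62
position: [0.5617, 0.038, 0.2622]
eef_rot: [0.766, 0.588, -0.205, 0.157]
contact_force: [0.4, -0.2, -1.8]
width: 0.011
finger_force: 60.7
[0.56169222 0.0379588  0.26220034] [-0.79578664  0.60751738  0.76538608  1.43326773  0.08107048  1.435057
 -0.36821194] 0.01102064016459765
scene [np.int64(810), array([ 0.55 , -0.008,  0.202]), array([0.217, 0.841, 0.496]), array([-0.968,  0.251, -0.001]), array([ 99.82 , 153.174])] 60.260989091694036 75.51722984221679
top [np.int64(179), array([ 0.55 , -0.009,  0.204]), array([0.226, 0.842, 0.49 ]), array([-0.965,  0.262, -0.004]), array([149.238, 102.574])] 60.66594443285554 74.94951219444387
```

View pics/d.png

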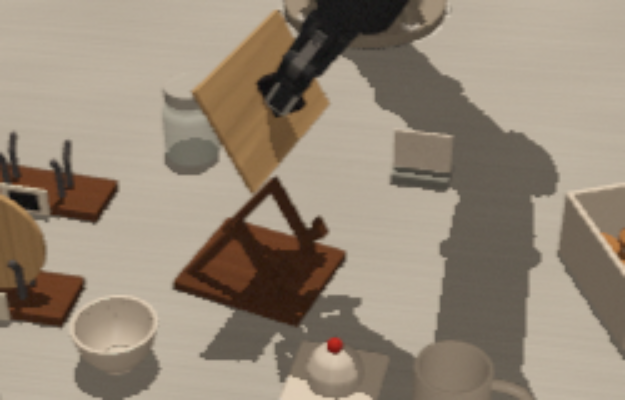

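```bash
python3 -m inch '[0,0,0,-1,-5,-20,0,0,0,0,-3,-10,-40,0,0,0,0,-4,-14,-60,0,0,0,0,-5,-18,-75,0,0,0,0,-6,-19,-80,0,0,0,0,-6,-19,-80,0,0,0,0,-5,-14,-90,0,0,0,0,-3,-9,-100,0,0,0,0,-2,-4,-110,0,0,0,0,-1,-2,-114,0,0,0,0,-1,-2,-114,0,0,0,0,-1,-2,-114,0]'
python3 - <<'E'
from h import *
for nm in("scene",):
    p=arm.get_image(nm)
    cv2.imwrite("pics/e.png",cv2.resize(p["frame"][150:280,190:340],None,fx=4,fy=4)[...,::-1])
    r=lidfit(p,[.44,-.12,.03],[.68,.12,.30]); print(nm,[np.round(x,4) for x in r], np.arccos(abs(r[2][2]))/D, np.arctan2(r[2][1],r[2][0])/D)
    C=r[1]-r[2]*.003-np.array([.5475,-.0127,.0798]); b=az(-105); u=.5*b+.866*Z; n=-.866*b+.5*Z; print("u",C@u*1e3,"n",C@n*1e3,"y",C@np.cross(n,u)*1e3)
E
```

```text
time: 7.72
position: [0.5607, 0.0356, 0.1476]
eef_rot: [0.766, 0.588, -0.206, 0.158]
contact_force: [0.2, -0.2, -0.1]
width: 0.0107
finger_force: 60.8
scene [np.int64(162), array([0.5871, 0.0122, 0.1679]), array([-0.1111, -0.8975,  0.4268]), array([-0.4537, -0.3363, -0.8253]), array([217.1107, 148.3134])] 64.73357902640639 -97.0597534045119
u 56.64992147686928 n 75.4429009146532 y 31.409816531140425
```

View pics/e.png

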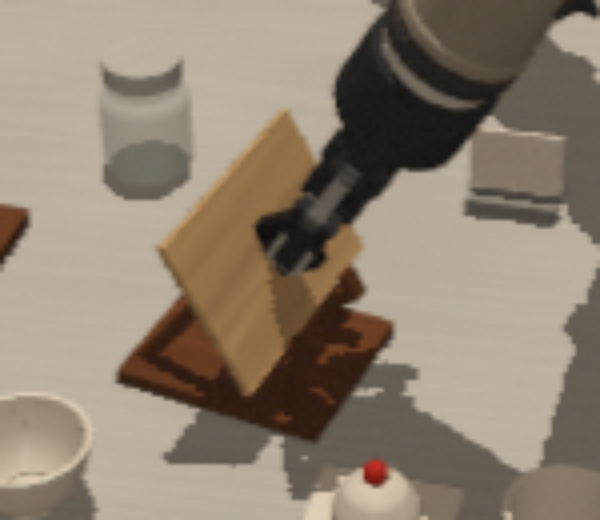

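```bash
python3 -m inch '[0,0,0,0,1,-2,0,0,0,0,0,1,-2,0,0,0,0,0,1,-2,0]'
python3 -m inch '[0,0,0,0,1,-2,0,0,0,0,0,1,-2,0,0,0,0,0,1,-2,0]'
```

```text
time: 8.02
position: [0.5606, 0.0362, 0.1462]
eef_rot: [0.767, 0.588, -0.205, 0.157]
contact_force: [0.2, -0.0, -1.6]
width: 0.0108
finger_force: 60.8
time: 8.27
position: [0.5607, 0.0372, 0.144]
eef_rot: [0.767, 0.588, -0.205, 0.157]
contact_force: [0.2, 0.0, -0.9]
width: 0.0111
finger_force: 60.8
```

```bash
python3 -m inch '[0,0,0,0,1,-2,0,0,0,0,0,1,-2,0,0,0,0,0,1,-2,0]'
python3 -m inch '[0,0,0,0,1,-2,0,0,0,0,0,1,-2,0,0,0,0,0,1,-2,0]'
```

```text
time: 8.52
position: [0.5608, 0.0373, 0.1438]
eef_rot: [0.767, 0.587, -0.206, 0.158]
contact_force: [-1.4, -0.7, 8.3]
width: 0.0108
finger_force: 61.8
time: 8.77
position: [0.5608, 0.0374, 0.1436]
eef_rot: [0.767, 0.587, -0.207, 0.159]
contact_force: [-3.6, 1.5, 15.1]
width: 0.0109
finger_force: 62.8
```

```bash
python3 -m inch '[0,0,0,0,-1,3,0,0,0,0,0,-2,2.5,0,0,0,0,-0.5,-3,2,0,0,0,0,-0.5,-3,2,0]'
python3 -m inch '[0,0,0,-0.5,-1.5,-0.5,0,0,0,0,-0.5,-1.5,-0.5,0,0,0,0,-0.5,-1.5,-0.5,0]'
```

```text
time: 9.1
position: [0.5608, 0.0356, 0.143]
eef_rot: [0.767, 0.588, -0.205, 0.158]
contact_force: [-0.2, 0.3, 6.2]
width: 0.0106
finger_force: 61.4
time: 9.35
position: [0.5603, 0.0342, 0.1422]
eef_rot: [0.766, 0.588, -0.205, 0.158]
contact_force: [0.8, 0.0, 5.4]
width: 0.0108
finger_force: 61.4
```

```bash
python3 -m inch '[0,0,0,-0.5,-1.5,-0.5,0,0,0,0,-0.5,-1.5,-0.5,0,0,0,0,-0.5,-1.5,-0.5,0]'
python3 -m inch '[0,0,0,-0.5,-1.5,-0.5,0,0,0,0,-0.5,-1.5,-0.5,0,0,0,0,-0.5,-1.5,-0.5,0]'
python3 - <<'E'
from h import *
p=arm.get_image("scene")
r=lidfit(p,[.44,-.12,.06],[.62,.02,.135],30); print([np.round(x,4) for x in r], np.arccos(abs(r[2][2]))/D, np.arctan2(r[2][1],r[2][0])/D)
C=r[1]-r[2]*.003-np.array([.5475,-.0127,.0798]); b=az(-105); u=.5*b+.866*Z; n=-.866*b+.5*Z; print("u",C@u*1e3,"n",C@n*1e3,"y",C@np.cross(n,u)*1e3)
E
```

```text
time: 9.6
position: [0.5601, 0.0336, 0.1418]
eef_rot: [0.766, 0.588, -0.204, 0.158]
contact_force: [0.5, 1.5, 6.9]
width: 0.0106
finger_force: 61.7
time: 9.85
position: [0.56, 0.0334, 0.1418]
eef_rot: [0.766, 0.589, -0.204, 0.158]
contact_force: [1.6, 4.5, 9.9]
width: 0.0105
finger_force: 62.4
[np.int64(513), array([ 0.5464, -0.0188,  0.093 ]), array([0.2168, 0.8429, 0.4925]), array([-0.9702,  0.242 ,  0.0129]), array([ 75.1559, 150.2611])] 60.4924672238932 75.57630175017829
u 14.551082591676632 n -1.7458730541753407 y 0.5314281792354234
```

```bash
python3 -m inch '[0,0,0,0.5,1.5,1,0,0,0,0,0.5,1.5,1.5,0,0,0,0,0.5,1.5,1.5,0.1,0,0,0,0.5,1.5,1.5,0.2,0,0,0,0.5,1.5,1.5,0.3,0,0,0,0.5,1.5,1.5,0.4,0,0,0,0.5,1.5,1.5,0.4,0,0,0,0.5,1.5,1.5,0.4,0,0,0,0.5,1.5,1.5,0.4]'
python3 -m inch '[0,0,0,2,7,13,0.4,0,0,0,4,14,26,0.4,0,0,0,8,29,52,0.4,0,0,0,13,46,82,0.4,0,0,0,16,58,104,0.4,0,0,0,16,58,130,0.4,0,0,0,16,58,150,0.4,0,0,0,16,58,150,0.4]'
python3 - <<'E'
from h import *
p=arm.get_image("scene")
cv2.imwrite("pics/f.png",cv2.resize(p["frame"][150:280,190:340],None,fx=4,fy=4)[...,::-1])
for q in(p,arm.get_image("top")):
    r=lidfit(q,[.44,-.12,.04],[.66,.07,.135],30); print([np.round(x,4) for x in r], np.arccos(abs(r[2][2]))/D, np.arctan2(r[2][1],r[2][0])/D)
    C=r[1]-r[2]*.003-np.array([.5475,-.0127,.0798]); b=az(-105); u=.5*b+.866*Z; n=-.866*b+.5*Z; print("u",C@u*1e3,"n",C@n*1e3,"y",C@np.cross(n,u)*1e3)
print(arm.observe())
E
```

```text
time: 10.65
position: [0.5589, 0.0332, 0.1417]
eef_rot: [0.766, 0.588, -0.206, 0.157]
contact_force: [0.7, -0.2, -0.1]
width: 0.0345
finger_force: 0.0
time: 11.32
position: [0.577, 0.0909, 0.2967]
eef_rot: [0.767, 0.587, -0.202, 0.16]
contact_force: [0.6, -0.3, 0.1]
width: 0.0341
finger_force: 0.0
[np.int64(927), array([ 0.5537, -0.0146,  0.0827]), array([0.2429, 0.8291, 0.5036]), array([-0.9604,  0.2786,  0.0045]), array([142.8397,  98.6572])] 59.760910397214126 73.66936236495819
u 2.6080143833286438 n -1.7797377081112147 y 6.3824631372957334
[np.int64(454), array([ 0.5477, -0.0136,  0.0847]), array([0.2278, 0.8354, 0.5003]), array([-0.9664,  0.2569,  0.011 ]), array([148.5231,  99.8554])] 59.98260223595098 74.7500495403735
u 4.608177912849667 n -1.2781890757747527 y 0.4080368078546837
{'time': 11.4167, 'joints': array([-0.82054314,  0.64364291,  0.75037817,  1.2892377 ,  0.05689134,
        1.56541066, -0.40283176]), 'dq': array([ 0.0001077 ,  0.02406026, -0.02078036,  0.04207548, -0.01068957,
       -0.0056128 ,  0.00047222]), 'joint_efforts': array([ 2.05845310e-02, -4.57298362e+01,  1.05498800e+01, -2.11609483e+01,
        2.38743111e+00,  9.77681503e-01,  5.30991645e-03]), 'position': array([0.5753168 , 0.09115206, 0.29234596]), 'eef_rot': array([ 0.766828  ,  0.58765636, -0.20461718,  0.15737418]), 'contact_force': array([-0.85763708, -0.41976722, -0.03127444]), 'moment': array([ 0.52869334, -0.11199107, -0.00881064]), 'finger_force': 0.0, 'width': 0.03422157814375911}
```

View pics/f.png

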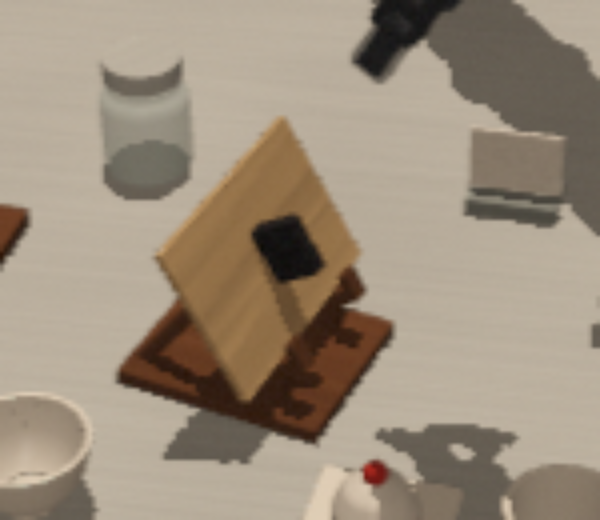

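Run:
```python
from h import *
b=az(-105); u=.5*b+.866*Z; n=-.866*b+.5*Z
o=np.array([.5468,-.0154,.0816])
for y in(n,-n):
    rot=pose(u,y); go(o+u*.043+u*.09,rot); go(o+u*.043,rot)
```

```text
turn [ 0.786 -0.212  1.632] 104.5 deg shift [ -52.7 -196.9  -48.8] tcp [ 0.523 -0.106  0.244]
turn [ 0.786 -0.212  1.632] 104.5 deg shift [ -41.1 -153.4 -126.7] tcp [ 0.534 -0.062  0.166]
turn [ 0.788 -0.21  -1.63 ] 104.4 deg shift [ -52.7 -196.9  -48.8] tcp [ 0.523 -0.106  0.244]
turn [ 0.788 -0.21  -1.63 ] 104.4 deg shift [ -41.1 -153.4 -126.7] tcp [ 0.534 -0.062  0.166]
```

```bash
python3 -m inch '[0.05,-0.013,0.1,-3,-12,0,0.5,0.1,-0.027,0.21,-7,-25,0,0.5,0.157,-0.042,0.326,-10,-39,0,0.5,0.21,-0.057,0.435,-14,-52,0,0.5,0.262,-0.07,0.544,-17,-65,0,0.5,0.314,-0.085,0.653,-21,-79,0,0.5,0.367,-0.1,0.762,-24,-92,0,0.5,0.42,-0.113,0.87,-28,-105,-5,0.5,0.472,-0.127,0.98,-31,-118,-10,0.5,0.524,-0.141,1.088,-35,-131,-15,0.5,0.576,-0.155,1.197,-38,-144,-20,0.5,0.63,-0.17,1.306,-42,-157,-28,0.5,0.68,-0.184,1.414,-45,-170,-36,0.5,0.734,-0.198,1.523,-49,-184,-44,0.5,0.77,-0.208,1.6,-52,-193,-49,0.5,0.786,-0.212,1.632,-53,-197,-49,0.5,0.786,-0.212,1.632,-53,-197,-49,0.5,0.786,-0.212,1.632,-53,-197,-49,0.5,0.786,-0.212,1.632,-53,-197,-49,0.5,0.786,-0.212,1.632,-53,-197,-49,0.5]'
python3 - <<'E'
from h import *
b=az(-105); u=.5*b+.866*Z; n=-.866*b+.5*Z
o=np.array([.5468,-.0154,.0816])
print(arm.observe()["joints"])
rot=pose(u,n);go(o+u*.043,rot)
p=arm.get_image("wrist"); save(p,"g.png")
P,ok=cloud(p); c=p["frame"].astype(int); q=P-o
m=ok&(abs(q@np.cross(n,u))<.09)&(abs(q@n)<.03)&(abs(q@u-.045)<.04)&(c[...,0]-c[...,2]>30)&(c.sum(-1)>200)
X=q[m]; print(len(X),"u pct",np.percentile(X@u*1e3,[50,90,98,99.8]))
T=X[X@u>.044]; print("n",np.percentile(T@n*1e3,[1,10,50,90,99]),"y",np.percentile(X@np.cross(n,u)*1e3,[0.5,99.5]))
E
```

```text
time: 13.08
position: [0.5222, -0.1037, 0.243]
eef_rot: [0.125, 0.958, 0.257, 0.034]
contact_force: [0.8, -1.2, 0.1]
width: 0.0429
finger_force: 0.0
[ 0.09308481  0.39353246  0.45446704  1.69509321 -0.69767089  1.32224684
  2.09924446]
turn [ 0.     0.001 -0.001] 0.1 deg shift [ 12.1  41.5 -77.4] tcp [ 0.534 -0.062  0.166]
2342 u pct [48.91411018 49.76934577 50.24743224 50.70203334]
n [-3.27554645 -2.7253963  -0.27863815  1.64585368  2.24610019] y [-74.93614578  72.11091125]
```

View pics/g.png

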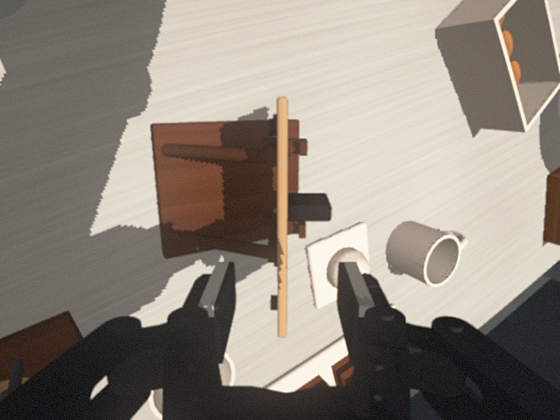

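```bash
python3 -m inch '[0,0,0,3,11,-20,0.5,0,0,0,6,22,-40,0.5,0,0,0,9,31,-57,0.5,0,0,0,11,38,-69,0.5,0,0,0,12,42,-76,0.5,0,0,0,12,43,-78,0.5,0,0,0,12,43,-78,0.5,0,0,0,12,43,-78,0.5]'
python3 -m inch '[0,0,0,0,0,0,0.35,0,0,0,0,0,0,0.2,0,0,0,0,0,0,0.1,0,0,0,0,0,0,0,0,0,0,0,0,0,0,0,0,0,0,0,0,0,0,0,0,0,0,0,0,0,0,0,0,0,0,0,0,0,0,0,0,0,0]' 60
```

```text
time: 13.8
position: [0.5345, -0.0631, 0.1658]
eef_rot: [0.126, 0.958, 0.256, 0.035]
contact_force: [0.8, -0.0, 0.2]
width: 0.043
finger_force: 0.0
time: 14.55
position: [0.5345, -0.0634, 0.1655]
eef_rot: [0.126, 0.958, 0.256, 0.035]
contact_force: [-0.9, -2.2, 6.4]
width: 0.0046
finger_force: 61.0
```

```bash
python3 -m inch '[0,0,0,-1,-2,4,0,0,0,0,-2,-6,10,0,0,0,0,-3,-12,21,0,0,0,0,-5,-20,35,0,0,0,0,-8,-29,52,0,0,0,0,-8,-29,75,0,0,0,0,-8,-29,100,0,0,0,0,-8,-29,115,0,0,0,0,-8,-29,120,0,0,0,0,-8,-29,120,0,0,0,0,-8,-29,120,0]'
python3 - <<'E'
from h import *
s=arm.observe();T=s["position"];Rt=R.from_quat(s["eef_rot"]);Rm=Rt.as_matrix();print(T,s["width"],Rm[:,1],-Rm[:,2],s["joints"])
for nm in("scene","top"):
    p=arm.get_image(nm); r=lidfit(p,[.42,-.16,.10],[.66,.04,.28],30); print(nm,[np.round(x,4) for x in r], np.arccos(abs(r[2][2]))/D, np.arctan2(r[2][1],r[2][0])/D,"in tool",np.round((r[1]-r[2]*.003-T)@Rm*1e3,1),np.round(r[2]@Rm,3),np.round(r[3]@Rm,3))
rot=pose(Z,az(-4.2)); M=rot*Rt.inv(); print(np.round(M.as_rotvec(),3),np.linalg.norm(M.as_rotvec())/D)
# lid origin is .054+.043 ahead of tcp
t=np.array([.460,-.271,.062+.097]); print("home shift",np.round((t-T)*1e3,1))
E
```

```text
time: 15.47
position: [0.5256, -0.0918, 0.2844]
eef_rot: [0.126, 0.958, 0.256, 0.034]
contact_force: [0.0, -0.2, -0.4]
width: 0.0046
finger_force: 60.2
[ 0.52564234 -0.09182788  0.28436207] 0.004611447891678576 [0.22394581 0.83704725 0.49919954] [-0.12976108 -0.48204012  0.8664868 ] [ 0.06338254  0.34886546  0.4589328   1.64508548 -0.67177937  1.3799021
  2.01708358]
scene [np.int64(911), array([ 0.5395, -0.0418,  0.2012]), array([0.2139, 0.8366, 0.5044]), array([ 0.9659, -0.2582,  0.0187]), array([153.7861, 100.2969])] 59.708308682720315 75.6584145161176 in tool [-0.4  0.5 98. ] [ 0.01   1.    -0.006] [-1.     0.009 -0.015]
top [np.int64(267), array([ 0.5392, -0.0413,  0.2004]), array([0.2238, 0.8348, 0.5029]), array([-0.9669,  0.2551,  0.0068]), array([149.9209, 104.1637])] 59.80525607227791 74.99150648170028 in tool [ 0.1  0.4 98.9] [-0.     1.    -0.004] [ 1.     0.    -0.008]
[-0.327  0.462 -1.349] 83.80248470118502
home shift [ -65.6 -179.2 -125.4]
```

```bash
python3 -m inch '[-0.01,0.015,-0.04,-2,-5,0,0,-0.03,0.045,-0.13,-7,-18,0,0,-0.055,0.077,-0.225,-11,-30,0,0,-0.082,0.116,-0.337,-16,-45,0,0,-0.109,0.154,-0.45,-22,-60,0,0,-0.136,0.193,-0.562,-27,-75,0,0,-0.164,0.231,-0.675,-33,-90,0,0,-0.19,0.27,-0.787,-38,-105,0,0,-0.218,0.308,-0.9,-44,-120,0,0,-0.245,0.347,-1.012,-49,-134,0,0,-0.273,0.385,-1.124,-55,-149,0,0,-0.3,0.424,-1.237,-60,-164,0,0,-0.318,0.449,-1.31,-64,-174,0,0,-0.327,0.462,-1.349,-66,-179,0,0,-0.327,0.462,-1.349,-66,-179,-10,0,-0.327,0.462,-1.349,-66,-179,-25,0,-0.327,0.462,-1.349,-66,-179,-40,0,-0.327,0.462,-1.349,-66,-179,-45,0,-0.327,0.462,-1.349,-66,-179,-45,0,-0.327,0.462,-1.349,-66,-179,-45,0]'
python3 - <<'E'
from h import *
s=arm.observe();T=s["position"];Rm=R.from_quat(s["eef_rot"]).as_matrix();print(T,s["width"],s["joints"],Rm[:,1],-Rm[:,2])
t=[]
for nm in("scene","top","wrist"):
    p=arm.get_image(nm);P,ok=cloud(p);t.append(p["frame"])
    B=(abs(P[...,0]-.46)<.05)&(abs(P[...,1]+.271)<.1)&ok
    H=P[B&(P[...,2]>.045)&(P[...,2]<.07)]
    if len(H)>20:
        km=cv2.kmeans(H[:,:2].astype(np.float32),4,None,(3,50,1e-6),5,cv2.KMEANS_PP_CENTERS)[2]; print(nm,len(H),np.round(km*1000,1))
    L=P[B&(P[...,2]>.09)&(P[...,2]<.2)&(p["frame"][...,0].astype(int)-p["frame"][...,2]>30)]
    if len(L)>20: c,s,a=cv2.minAreaRect((L[:,:2]*1000).astype(np.float32)); print(nm,"lid",len(L),np.round(c,1),np.round(s,1),a,np.percentile(L[:,2],[1,99]))
cv2.imwrite("pics/h.png",np.hstack([cv2.resize(t[0][150:270,100:230],(400,370)),cv2.resize(t[1][190:280,320:430],(400,370))])[...,::-1])
E
```

```text
time: 17.23
position: [0.4599, -0.2703, 0.2393]
eef_rot: [0.732, 0.681, -0.0, -0.0]
contact_force: [-1.1, -0.5, 0.4]
width: 0.0049
finger_force: 60.1
[ 0.45989786 -0.27025999  0.23928293] 0.004923856772366801 [-0.11434695  0.40475062  0.82377571  1.68151472 -0.31552493  1.19530227
  0.71405656] [ 9.97359188e-01 -7.26219241e-02 -8.40595801e-04] [ 8.18609444e-04 -3.32514223e-04  9.99999610e-01]
scene 81 [[ 448.3 -240.6]
 [ 444.5 -299.9]
 [ 472.9 -302.2]
 [ 477.6 -242.6]]
scene lid 1821 [ 472.7 -269.5] [152.6  33.6] 85.85006713867188 [0.09173234 0.1904969 ]
top 48 [[ 476.4 -242.5]
 [ 443.1 -298.8]
 [ 451.2 -240. ]
 [ 444.1 -239.9]]
top lid 90 [ 464.4 -229. ] [12.2 70. ] 3.179523229598999 [0.10221819 0.19369654]
wrist 672 [[ 440.7 -299.7]
 [ 442.1 -240.3]
 [ 474.3 -242.7]
 [ 448.8 -240.7]]
wrist lid 4884 [ 459.4 -258.8] [128.2  10.9] 86.58940124511719 [0.18989747 0.19370634]
```

View pics/h.png

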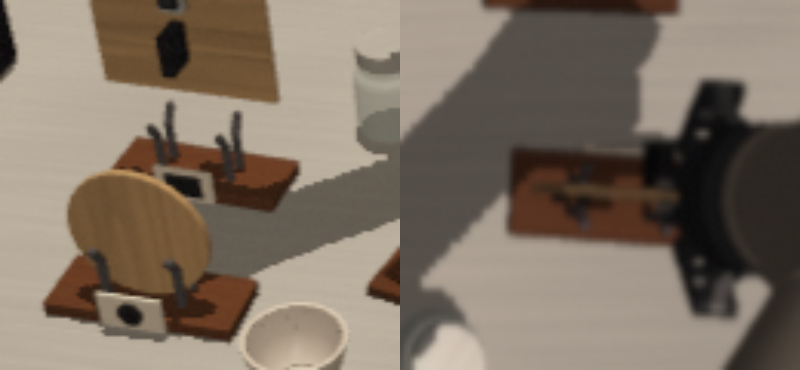

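```bash
python3 -m inch '[0,0,0,0,0,-10,0,0,0,0,0,0,-20,0,0,0,0,0.5,0,-28,0,0,0,0,0.5,0,-36,0,0,0,0,0.5,0,-44,0,0,0,0,0.5,0,-52,0,0,0,0,0.5,0,-60,0,0,0,0,0.5,0,-66,0,0,0,0,0.5,0,-70,0,0,0,0,0.5,0,-70,0,0,0,0,0.5,0,-70,0]'
python3 -m inch '[0,0,0,0,0,-2,0,0,0,0,0,0,-4,0,0,0,0,0,0,-6,0,0,0,0,0,0,-6,0]'
```

```text
time: 18.3
position: [0.4604, -0.2707, 0.1697]
eef_rot: [0.733, 0.681, -0.0, 0.0]
contact_force: [-0.3, -0.2, -0.8]
width: 0.0043
finger_force: 60.1
time: 18.63
position: [0.4604, -0.2708, 0.1637]
eef_rot: [0.733, 0.681, -0.0, 0.0]
contact_force: [-1.4, -0.5, -0.7]
width: 0.0046
finger_force: 60.1
```

Running clean; the last few millimetres to the floor.

```bash
python3 -m inch '[0,0,0,0,0,-1.5,0,0,0,0,0,0,-3,0,0,0,0,0,0,-3.5,0,0,0,0,0,0,-3.5,0]'
python3 -m inch '[0,0,0,0,0,-1,0,0,0,0,0,0,-1.5,0,0,0,0,0,0,-1.5,0]'
```

```text
time: 18.97
position: [0.4606, -0.2708, 0.161]
eef_rot: [0.733, 0.681, 0.0, 0.0]
contact_force: [-2.9, 1.3, 4.0]
width: 0.0049
finger_force: 60.9
time: 19.22
position: [0.4607, -0.2709, 0.161]
eef_rot: [0.732, 0.681, 0.001, 0.0]
contact_force: [-4.3, 2.9, 13.7]
width: 0.005
finger_force: 62.5
```

```bash
python3 -m inch '[0,0,0,0,0,1.5,0,0,0,0,0,0,1.5,0,0,0,0,0,0,1.5,0.1,0,0,0,0,0,1.5,0.2,0,0,0,0,0,1.5,0.3,0,0,0,0,0,1.5,0.4,0,0,0,0,0,1.5,0.4,0,0,0,0,0,1.5,0.4]'
python3 -m inch '[0,0,0,0,0,8,0.4,0,0,0,0,0,20,0.4,0,0,0,0,0,40,0.4,0,0,0,0,0,70,0.4,0,0,0,0,0,100,0.4,0,0,0,0,0,130,0.4,0,0,0,0,0,140,0.4,0,0,0,0,0,140,0.4,0,0,0,0,0,140,0.4]'
python3 - <<'E'
from h import *
s=arm.observe();print(s["position"],s["contact_force"],s["width"])
p=arm.get_image("scene"); cv2.imwrite("pics/i.png",cv2.resize(p["frame"][130:290,90:450],None,fx=2.2,fy=2.2)[...,::-1])
r=lidfit(p,[.40,-.37,.03],[.52,-.17,.13],30); C=r[1]-r[2]*np.sign(r[2][0])*.003; print([np.round(x,4) for x in r],C)
c=lidfit(p,[.4,.2,.0],[.65,.45,.1],-100) if 0 else None
for q in("canister","tart_dish","sugar_bowl","sprinkle_jar"):
    P,ok=cloud(p); g=arm.regions_of(p,q)[0]; print(q,np.round(np.median(P[g["mask"]&ok],0),3))
E
```

```text
time: 19.88
position: [0.4607, -0.2707, 0.1603]
eef_rot: [0.732, 0.681, -0.0, 0.0]
contact_force: [-0.5, 0.2, 0.2]
width: 0.0342
finger_force: 0.0
time: 20.63
position: [0.4606, -0.2708, 0.301]
eef_rot: [0.733, 0.681, 0.0, 0.001]
contact_force: [0.1, 0.1, -0.7]
width: 0.0338
finger_force: 0.0
[ 0.46062577 -0.27079861  0.30101813] [ 0.07141068  0.11756608 -0.6778391 ] 0.03377733750623374
[np.int64(91), array([ 0.4743, -0.2696,  0.0715]), array([ 0.9595, -0.0481,  0.2776]), array([ 0.0507,  0.9987, -0.0022]), array([149.8537,  86.675 ])] [ 0.47138987 -0.26944742  0.07061874]
canister [0.515 0.329 0.039]
tart_dish [0.693 0.074 0.009]
sugar_bowl [ 0.667 -0.123  0.031]
sprinkle_jar [ 0.377 -0.13   0.055]
```

View pics/i.png

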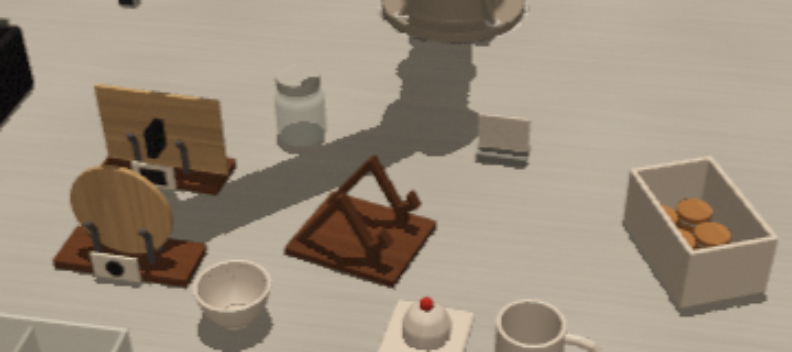

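Run:
```python
from h import *
for nm in("scene","top"):
    p=arm.get_image(nm);P,ok=cloud(p);c=p["frame"].astype(int)
    m=ok&(abs(P[...,0]-.465)<.05)&(abs(P[...,1]+.271)<.09)&(P[...,2]>.02)&(c[...,0]-c[...,2]>30)&(c.sum(-1)>230)
    X=P[m]; 
    for z in np.arange(.06,.125,.01):
        k=abs(X[:,2]-z)<.005
        if k.sum()>3: print(nm,round(z,3),k.sum(),"x-med (slot frame)",np.round(np.percentile(((X[k]-[.4605,-.271,0])@az(-4.2))*1e3,[10,50,90]),1),"y",np.round(X[k][:,1].min(),3),np.round(X[k][:,1].max(),3))
```

```text
scene 0.06 85 x-med (slot frame) [1.2 3.5 6.3] y -0.345 -0.195
scene 0.07 40 x-med (slot frame) [-0.2  2.6  4.3] y -0.344 -0.195
scene 0.08 171 x-med (slot frame) [1.3 3.3 5.8] y -0.344 -0.194
scene 0.09 162 x-med (slot frame) [1.  3.4 5.6] y -0.345 -0.195
scene 0.1 185 x-med (slot frame) [1.2 3.3 6. ] y -0.344 -0.194
scene 0.11 194 x-med (slot frame) [-0.6  3.   5.5] y -0.345 -0.195
top 0.11 73 x-med (slot frame) [-0.5  1.8  4.1] y -0.316 -0.219
top 0.12 4 x-med (slot frame) [-0.5  0.3  2.6] y -0.297 -0.232
```

The lid's face sits at +3 mm at every height, so it stands upright and centred with its top at about 113 mm. I'll hand in.

```bash
python3 -c "
from station import arm
print(arm.sign_off())"
```

```text
the job is handed in; nothing more can be done
None
```

The lid was lifted off the canister, leaned on the easel and released, then regripped by its upper edge and stood upright on a long edge in the empty holder; I handed the job in at about 21 s, the last camera checks showed nothing disturbed, and the judge returned no verdict.

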